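Pull the tongs from under the riser and lock them in their dock

ROBOT

A 6-joint arm with a two-finger parallel gripper is mounted at the origin on a cart in front of the work surface, level with it; the furniture and walls round the work are solid. World frame = base frame: x ahead of the robot, y to its left, z up, the work surface at z = 0. Lengths are in m, angles in degrees, forces in N, time in s.
With the tool pointing down it reaches from about 0.25 to 0.725 m from the base axis. Payload 9.7 kg.
Tool frame: the origin (TCP) lies at the very end of the fingers, on their centre line; the grasp point (between the pads) lies 19 mm behind it (bot.grip_depth is the distance from the TCP to the grasp point, in m); z points along the fingers, y is the direction in which the jaws open and shut (so a half turn about z gives the same grasp; the last joint's range is limited). The gripper opens to 85 mm and grips with 20 to 120 N. Pads are 22 mm wide; open, the fingers measure 114 mm over their backs; the gripper's body (76 mm by 85 mm) begins 54 mm behind the grasp point. The pads swing forward as they close: fully open they stand 13 mm farther back than shut.
Start: joints at [-69.901, 4.979, 10.078, 95.1, 0, 90], TCP at [0.189, -0.517, 0.199] pointing down, gripper open.
Joint ranges: [-179.16, 179.16], [-48.56, 103.87], [-65.8, 70.77], [-126.05, 130.52], [-82.76, 87.17], [-180, 180]. Speed limits (degrees/s): [127.2, 127.2, 147.25, 180, 180, 180].

INTERFACE

Orientations are given as [roll, pitch, yaw] about the fixed x, y, z axes, in that order (R = Rz(yaw) Ry(pitch) Rx(roll)).
In Python, from workcell import telemetry, optics, order, bot gives the robot as it stands. The module is installed in compiled form; this text tells all that it offers.
- The arm moves only by the shell command python3 -m inch 'ROWS' [FORCE]. ROWS is JSON, a list of rows, each a list of 7 numbers: the shift along the tool's x, y, z in m, then the turn, a rotation vector about the tool's x, y, z in rad, then the closure, from 0 (fully open) to 1 (shut). In form: [[tx, ty, tz, rx, ry, rz, grip], ...]. A call has 1 to 12 rows; each row is the pose to reach, as a shift and turn from the pose commanded when the call began, along the tool's axes at that moment; what a row does not reach only later rows make up. A row lasts 1/12 s, in which the tool goes at most 41.7 mm and 7.16 degrees, less where a joint would pass 70% of its speed; a pose out of reach is approached as far as the arm can. A call with a gripper value outside its range is refused whole. The fingers move at their own pace and stop on an object; FORCE is the grip in N (left out, the last holds). Time passes only in rows, so rows that repeat a pose let the fingers close. It gives the time, the measured TCP pose, the force and the opening at its end, in the units of the state.
- telemetry.get_obs(): the state, without advancing time (a new reading comes with each control period).
- optics.camera(name): name is "scene" or "top" or "wrist"; returns (picture, depth): 420x560x3 uint8, red, green, blue; 420x560 float32, m along the optical axis (not along the pixel's ray), 0 where there is no reading.
- optics.camera_info(name): a dict with "camera_matrix" (3x3 intrinsics, pixels), "xyz" and "attitude" of the camera in the world; the wrist camera has in their place "mount" (4x4, takes a point from camera to tool coordinates, whose origin is the TCP and whose axes are the flange's). Camera axes: x right, y down, z forward; pixel columns grow to the right and rows downward; lengths in m; the calibration is good to about 2 mm. The wrist camera is an equidistant fisheye: a pixel r from the principal point sees the ray r / f radians off the axis. A picture is of the moment at which its call begins: read the wrist's pose just before it. camera_info takes no time and is no camera call.
- order.job_done(): hands the job in, once; it reports no verdict.
The state is a dict: "time": time; "q": joint angles; "qd": joint speeds; "joint_efforts": joint torques, N m; "ee_pos": TCP position; "tcp_rot": TCP orientation; "wrist_force": force on the tool from outside, world axes, zero at the start; "torque": the same for the moment, N m; "opening": finger opening in m.
Only numpy, scipy, OpenCV 4.12 (cv2) and the standard library are available. Lean on these libraries where they do the work, as an engineer would, in place of code of your own. Each camera call takes 0.05 s, during which the arm holds its last target. There are 200 camera calls.

TASK

The kitchen tongs have been shoved hinge end first under the low steel riser, and the salt shaker stands in the way before their tips. Draw them out past it and stow them lying flat in the roofed steel dock, tips first and fully home against the back stop; then turn the lock collar clockwise all the way to its locked mark, so that its keeper arm bars the way out behind the hinge end. Leave the sauce cup, timer, salt shaker and squeeze bottle standing where they are.

Things in the scene. Friction and masses are not known exactly. Their poses are not given: they have to be found in the camera images.
- tongs: Rigid steel tongs lying flat, 236 long, 20 high, 0.12 kg. Origin mid underside; +y points to the closed round hinge end (y = 118 mm), -y to the open tips (y = -118). Width over both arms (x): 46 mm from y = -93 to 65, narrowing to 20 to 28 mm from y = 80 to 118; 40 mm at the tips. At the start the hinge end is under the riser, 100 to 125 mm of the tip end sticks out in front.
- tongs_tip (a point): Point on the underside of the tongs at the tip end, y = -118 mm.
- tongs_hinge (a point): Point on the underside of the tongs at the hinge end, y = +118 mm.
- riser: Low riser of folded steel sheet, fixed to the bench, left or right of the dock. Origin on the bench 70 mm before its front edge; +x points into it. Plate x 70 to 215, y -100 to 100 mm, top 50 mm high; 4 mm side flanges down to the bench; open at front and back; 40 mm clear under the front lip.
- riser_edge (a point): Middle of the lower edge of the riser's front lip, 40 mm above the bench.
- dock: Steel tongs dock, fixed. Origin on the bench on its centre line, +x points in. Floor plate 4 mm thick, x -60 to 225, 72 wide. Channel from mouth x = 60 to back stop face x = 220 mm: 54 wide, 30 high inside, roof top 37 high. Flared guides x 40 to 62, 26 high, 78 apart in front. Before x = 40 the floor is open above and at the sides. Tongs home: hinge end at x = -16.
- dock_mouth (a point): Middle of the channel's mouth, on the floor (dock x = 60 mm).
- dock_stop (a point): Middle of the back stop's face, on the floor (dock x = 220 mm).
- lock_collar (a joint): Captive collar on the dock, upright axis at dock x -35, y -75 mm; 0 to 1.5 rad, clockwise from above. Near 0: open, keeper arm along dock -x. 1.5 (end stop): locked, arm and white pointer line along dock +y, at the short black mark on the plate; the arm then bars the way out, its face at dock x = -30 mm. Light friction (0.04 N m), stays put.
- collar_grip (a point): On the collar's axis at grip height, 44 mm above the bench; x axis along the keeper arm. Grip wing 42 mm long along x, 12 thick, 22 to 52 mm above the bench. Below it a knurled ring, 38 mm diameter, 4 to 22 mm high, and the keeper arm, 10 wide, 8 to 18 high, reaching 90 mm from the axis.
- sauce_cup: Bystander: small white sauce cup, 60 mm in diameter, 32 mm high, standing on the riser's plate. Origin in the middle of its underside.
- timer: Bystander: flat kitchen timer, 68 x 68 x 22 mm, lying on the bench to the right of the tongs. Origin in the middle of its underside.
- shaker: Bystander: steel salt shaker, 53 mm in diameter, 88 mm high, standing on the bench in the way in front of the tongs' tips. Origin in the middle of its underside.
- squeeze_bottle: Bystander: yellow squeeze bottle, 63 mm in diameter, 199 mm high, between riser and dock. Origin in the middle of its underside.

How it is judged (in metres and radians):
On the way, in this order (a step that is already met when the one before it is completed fails the run):
1. the tongs are out from under the riser (x of tongs_hinge in the frame of riser below 0.068 m), for 0.1 s.
2. the tongs lie fully home in the dock while the lock collar is still open (x of tongs_tip in the frame of dock above 0.208 m and y of tongs_tip in the frame of dock between -0.015 and 0.015 m and y of tongs_hinge in the frame of dock between -0.02 and 0.02 m and z of each of tongs_tip, tongs_hinge in the frame of dock below 0.012 m and value of joint lock_collar below 0.6 rad), for 0.1 s.
At the end, for the whole second after the job is handed in: The tongs lie flat in the dock (ends at most 12 mm above the bench), tips inward within 12 mm of the back stop, on the channel line (tips within 15 mm, hinge end within 20 mm), at rest; the collar is turned to its locked mark (1.5 rad, at least 1.38) (x of tongs_tip in the frame of dock above 0.208 m and y of tongs_tip in the frame of dock between -0.015 and 0.015 m and y of tongs_hinge in the frame of dock between -0.02 and 0.02 m and z of each of tongs_tip, tongs_hinge in the frame of dock below 0.012 m and value of joint lock_collar above 1.38 rad and linear speed of tongs below 0.01 m/s); the robot touches nothing.
It fails at once if the sauce cup is shifted by more than 20 mm or tipped over (distance of sauce_cup from where it was at the start of the episode above 0.02 m or angle between sauce_cup's own z axis and vertical above 0.4 rad).
It fails at once if the kitchen timer is shifted by more than 20 mm or tipped over (distance of timer from where it was at the start of the episode above 0.02 m or angle between timer's own z axis and vertical above 0.4 rad).
It fails at once if the salt shaker is shifted by more than 20 mm or tipped over (distance of shaker from where it was at the start of the episode above 0.02 m or angle between shaker's own z axis and vertical above 0.4 rad).
It fails at once if the squeeze bottle is shifted by more than 20 mm or tipped over (distance of squeeze_bottle from where it was at the start of the episode above 0.02 m or angle between squeeze_bottle's own z axis and vertical above 0.4 rad).
It also fails if it takes over 72 s, if anything falls off the work surface, if the arm or the gripper's body presses on something with over 40 N, if the wrist force passes 120 N, or if a joint passes its speed limit or range.

## Working session

There is one attempt and no reset: what is moved stays moved. The work goes in short steps, Python scripts to look and compute and a shell command to move; the robot and the scene stay as the last step left them, time stands still between calls to the robot, and variables do not carry over. Pictures are saved under pics/ and viewed, about 8 in all and at most 12, crops included, and the job is handed in when it is done.

```bash
mkdir -p pics
cat > h.py <<'E'
import numpy as np,cv2
from scipy.spatial.transform import Rotation as R
from workcell import telemetry,optics,order,bot
def shot(n,f):
    o=telemetry.get_obs();im,d=optics.camera(n);np.savez('pics/'+f+'.npz',im=im,d=d);cv2.imwrite('pics/'+f+'.png',im[:,:,::-1]);return o,im,d
def cam(n):
    i=optics.camera_info(n);return i
def Rt(a):
    a=np.array(a);return a if a.shape==(3,3) else R.from_euler('xyz',a,degrees=True).as_matrix()
def cloud(n,d):
    i=cam(n);K=np.array(i['camera_matrix']);v,u=np.indices(d.shape)
    p=np.stack([(u-K[0,2])/K[0,0]*d,(v-K[1,2])/K[1,1]*d,d],-1)
    return p@Rt(i['attitude']).T+np.array(i['xyz'])
E
python3 - <<'E'
from h import *
print(telemetry.get_obs()); 
for n in("scene","top","wrist"):print(n,cam(n))
shot("top","top1");shot("scene","sc1")
E
```

```text
{'time': 0.0, 'q': array([-6.99013853e+01,  5.01218001e+00,  1.00323104e+01,  9.50993577e+01,
       -2.20243438e-04,  9.00006402e+01]), 'qd': array([ 0.00284436,  0.03713056, -0.01708322,  0.05858704, -0.11279607,
       -0.0343846 ]), 'joint_efforts': array([ 2.26601325e-03, -5.20400763e+01,  4.64794743e+01,  1.66205404e-02,
        7.41980762e-05, -1.07973602e-05]), 'ee_pos': array([ 0.18890171, -0.51624039,  0.19865354]), 'tcp_rot': array([-1.79920773e+02,  2.21128425e-04,  2.00979749e+01]), 'wrist_force': array([-0.07625608,  0.35782958,  0.2875373 ]), 'torque': array([0.04633526, 0.00697085, 0.00849032]), 'opening': 0.0855677605165844}
scene {'camera_matrix': array([[426.31751777,   0.        , 278.88831879],
       [  0.        , 426.31751777, 208.87845378],
       [  0.        ,   0.        ,   1.        ]]), 'xyz': array([0.11182319, 0.5961357 , 1.02678074]), 'attitude': array([-141.10663109,    0.85550839, -149.97987664])}
top {'camera_matrix': array([[420.77393809,   0.        , 275.47683263],
       [  0.        , 420.77393809, 211.04070175],
       [  0.        ,   0.        ,   1.        ]]), 'xyz': array([ 0.34349731, -0.06937407,  1.16086853]), 'attitude': array([-170.56019715,    0.30865101,  -89.44593015])}
wrist {'camera_matrix': array([[325.1922621 ,   0.        , 279.9467462 ],
       [  0.        , 325.1922621 , 213.75792561],
       [  0.        ,   0.        ,   1.        ]]), 'mount': array([[ 7.28249410e-05, -9.54132539e-01, -2.99384524e-01,
         7.78674621e-02],
       [ 9.99999442e-01, -2.46034638e-04,  1.02735622e-03,
         3.52720187e-04],
       [-1.05389297e-03, -2.99384432e-01,  9.54131988e-01,
        -1.75298743e-01],
       [ 0.00000000e+00,  0.00000000e+00,  0.00000000e+00,
         1.00000000e+00]])}
```

View pics/top1.png

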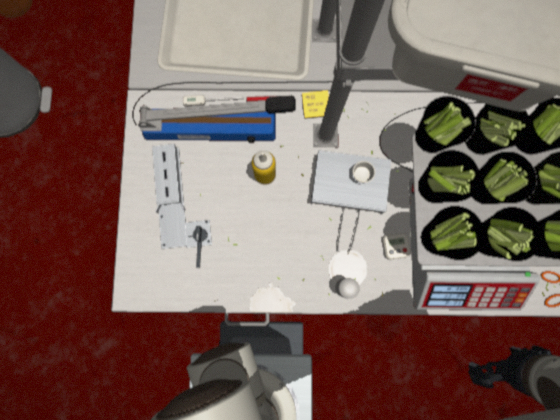

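View pics/sc1.png

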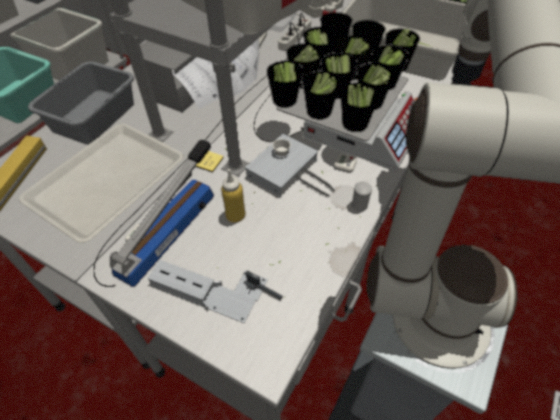

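Top view: tongs tips at about (340–356, 248), riser around (352,180), cup (362,174), shaker (348,288), timer (396,246), bottle (263,166), dock roof (167,172) with its floor plate (174,228), collar (200,233) with its arm pointing back.

Run:
```python
from h import *
z=np.load('pics/top1.npz');im,d=z['im'],z['d'];P=cloud('top',d)
np.set_printoptions(precision=4,suppress=True)
def rect(name,u0,u1,v0,v1,z0,z1):
    s=P[v0:v1,u0:u1].reshape(-1,3);m=(s[:,2]>z0)&(s[:,2]<z1);s=s[m]
    r=cv2.minAreaRect((s[:,:2]*1000).astype(np.float32));print(name,len(s),np.median(s,0),r, cv2.boxPoints(r).round(0).tolist())
print('bench',P[215:225,250:300].reshape(-1,3).mean(0))
rect('riser',300,400,145,215,.040,.060)
rect('dockroof',145,188,140,212,.030,.046)
rect('tongs',330,366,208,252,.012,.03)
rect('shaker',330,365,270,305,.07,.1)
rect('timer',380,412,230,262,.014,.03)
rect('bottle',245,285,140,190,.1,.22)
rect('wing',185,215,220,242,.045,.06)
rect('arm',190,210,240,275,.01,.024)
i=im[130:310,130:420];cv2.imwrite('pics/crop.png',cv2.resize(i,None,fx=2.75,fy=2.75,interpolation=cv2.INTER_CUBIC)[:,:,::-1])
```

```text
bench [ 0.5123 -0.0587  0.0019]
riser 3693 [ 0.6086 -0.2615  0.0497] ((613.8331909179688, -266.63726806640625), (200.77386474609375, 145.96034240722656), 82.42296600341797) [[528.0, -357.0], [673.0, -376.0], [699.0, -177.0], [555.0, -158.0]]
dockroof 1351 [0.6304 0.2425 0.0367] ((631.6241455078125, 243.21017456054688), (167.5968475341797, 63.008975982666016), 7.646361351013184) [[544.0, 263.0], [553.0, 201.0], [719.0, 223.0], [710.0, 286.0]]
tongs 80 [ 0.4813 -0.2646  0.0177] ((483.49859619140625, -261.2716369628906), (46.29519271850586, 125.5472183227539), 80.0840072631836) [[418.0, -273.0], [541.0, -295.0], [549.0, -249.0], [426.0, -228.0]]
shaker 357 [ 0.3277 -0.2479  0.0861] ((327.9465637207031, -248.72840881347656), (49.806766510009766, 52.189796447753906), 1.2646578550338745) [[302.0, -223.0], [304.0, -275.0], [353.0, -274.0], [352.0, -222.0]]
timer 587 [ 0.4403 -0.392   0.0188] ((443.2978515625, -395.63446044921875), (72.85054016113281, 79.15206146240234), 7.6084442138671875) [[402.0, -361.0], [412.0, -440.0], [485.0, -430.0], [474.0, -352.0]]
bottle 504 [ 0.6323 -0.0308  0.1482] ((638.0094604492188, -29.03706932067871), (61.577049255371094, 56.79729461669922), 88.489013671875) [[609.0, -59.0], [666.0, -61.0], [667.0, 1.0], [610.0, 2.0]]
wing 72 [0.4645 0.1454 0.0512] ((465.9942321777344, 145.844482421875), (12.24308967590332, 40.156036376953125), 88.09217071533203) [[446.0, 140.0], [486.0, 139.0], [486.0, 151.0], [446.0, 153.0]]
arm 111 [0.4137 0.1462 0.0177] ((415.872314453125, 146.37762451171875), (16.06361961364746, 75.21113586425781), 81.2834701538086) [[377.0, 144.0], [452.0, 133.0], [454.0, 149.0], [380.0, 160.0]]
```

View pics/crop.png

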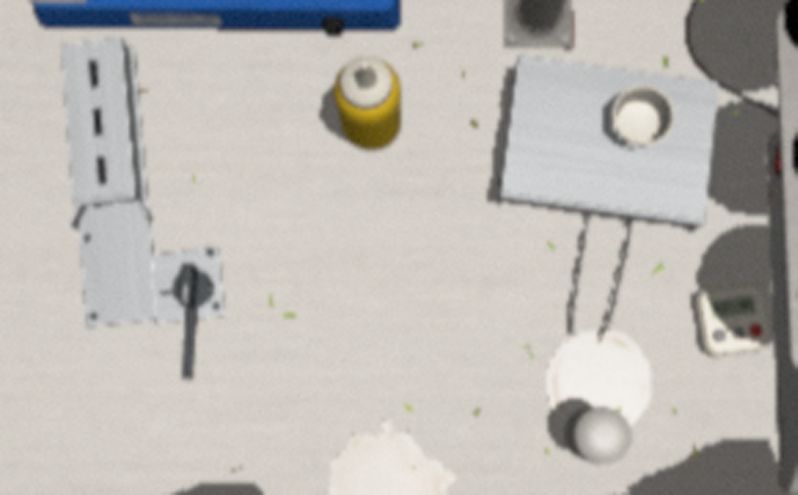

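The measured sizes agree with the given ones: riser 201×146 mm, dock roof 63 wide, shaker 52 mm. The collar found from the dock pose agrees within 1 mm. Dock: origin about (0.490, 0.224), yaw 7.65°. Tongs: tips at (0.422, -0.2505), axis -9.9°. Moving above the tongs and checking the sign of q6.

```bash
python3 -m inch '[[0.03,-0.01,0,0,0,0.05,0],[0.06,-0.02,0,0,0,0.1,0],[0.1,-0.035,0,0,0,0.15,0],[0.14,-0.05,0,0,0,0.2,0],[0.18,-0.065,0,0,0,0.25,0],[0.22,-0.08,0,0,0,0.3,0],[0.26,-0.095,0.01,0,0,0.35,0],[0.3,-0.107,0.02,0,0,0.4,0],[0.33,-0.118,0.03,0,0,0.45,0],[0.36,-0.128,0.04,0,0,0.5,0],[0.373,-0.133,0.05,0,0,0.524,0],[0.373,-0.133,0.05,0,0,0.524,0]]'; python3 -c "
from h import *
o=telemetry.get_obs();print(o['q'],o['ee_pos'],o['tcp_rot'],o['time'])"
```

```text
time: 1.1
ee_pos: [0.4947, -0.2607, 0.1464]
tcp_rot: [-179.9, 0.2, -9.8]
wrist_force: [-0.7, 0.3, -1.0]
opening: 0.0855
[-2.78048010e+01  5.70724572e+00  4.99156190e+00  8.95039179e+01
  3.13880337e-02  1.61993008e+02] [ 0.49473437 -0.26070056  0.146438  ] [-179.90226297    0.19914229   -9.79769944] 1.1
```

q6 = 162, so there is room to unwind about 146° for the flip. Wrist look before the descent.

```bash
cat >> h.py <<'E'
def wcloud(d,o):
    i=cam('wrist');K=np.array(i['camera_matrix']);M=np.array(i['mount']);v,u=np.indices(d.shape)
    x,y=u-K[0,2],v-K[1,2];r=np.hypot(x,y)+1e-9;t=np.tan(np.minimum(r/K[0,0],1.45))
    p=np.stack([x/r*t*d,y/r*t*d,d],-1)@M[:3,:3].T+M[:3,3]
    return p@Rt(o['tcp_rot']).T+o['ee_pos']
E
python3 - <<'E'
from h import *
np.set_printoptions(precision=4,suppress=True)
o,im,d=shot('wrist','w1');P=wcloud(d,o);s=P.reshape(-1,3)
m=(s[:,2]>.010)&(s[:,2]<.027)&(s[:,0]>.39)&(s[:,0]<.53)&(abs(s[:,1]+.26)<.06);s=s[m]
r=cv2.minAreaRect((s[:,:2]*1000).astype(np.float32));print(len(s),np.median(s,0),r,cv2.boxPoints(r))
for x in(.44,.47,.49,.51):
  q=s[abs(s[:,0]-x)<.006];print(x,len(q),q[:,1].min(),q[:,1].max(),np.median(q[:,2])) if len(q) else None
E
```

```text
488 [ 0.4781 -0.2646  0.0192] ((478.4225158691406, -259.3328552246094), (44.4130859375, 112.0669937133789), 79.25991821289062) [[ 419.2323 -270.7083]
 [ 529.3362 -291.5925]
 [ 537.6127 -247.9574]
 [ 427.5089 -227.0732]]
0.44 57 -0.27013654077074 -0.23261751321999632 0.018037629119013077
0.47 51 -0.27782293446688305 -0.23422538822059386 0.02033092471897996
0.49 56 -0.2829432124874254 -0.23793947249787933 0.019718293808266632
0.51 59 -0.2888980137902357 -0.24281250654535985 0.018788601719733095
```

View pics/w1.png

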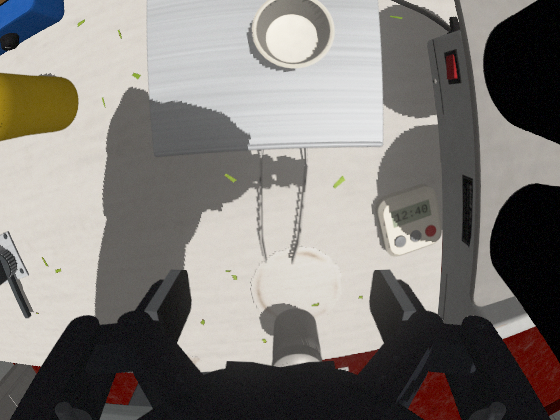

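The picture shows the tongs arms at (262,200) and (303,200), the tips near (265,260)/(293,262), and the shaker at (297,335). The jaws are centred within 1 mm. Descending and gripping.

```bash
python3 -m inch '[[0,0,0.02,0,0,0.015,0],[0,0,0.045,0,0,0.015,0],[0,0,0.07,0,0,0.015,0],[0,0,0.095,0,0,0.015,0],[0,0,0.115,0,0,0.015,0],[0,0,0.128,0,0,0.015,0],[0,0,0.136,0,0,0.015,0],[0,0,0.141,0,0,0.015,0],[0,0,0.1435,0,0,0.015,0],[0,0,0.1435,0,0,0.015,0]]' 40 && python3 -m inch '[[0,0,0,0,0,0,0.3],[0,0,0,0,0,0,0.6],[0,0,0,0,0,0,0.8],[0,0,0,0,0,0,0.8],[0,0,0,0,0,0,0.8],[0,0,0,0,0,0,0.8],[0,0,0,0,0,0,0.8],[0,0,0,0,0,0,0.8]]' 40
```

```text
time: 1.98
ee_pos: [0.4938, -0.2638, 0.0064]
tcp_rot: [180.0, -0.0, -10.8]
wrist_force: [-0.2, -0.6, 0.4]
opening: 0.0852
time: 2.65
ee_pos: [0.4936, -0.2634, 0.0059]
tcp_rot: [-180.0, -0.0, -10.8]
wrist_force: [-0.6, -0.1, -0.2]
opening: 0.0175
```

The opening of 17.5 mm is just the commanded value, so nothing of 46 mm width is held. Looking.

Run:
```python
from h import *
shot('wrist','w2')
o,im,d=shot('scene','s2');i=im[100:240,220:420];cv2.imwrite('pics/s2c.png',cv2.resize(i,None,fx=3.5,fy=3.5,interpolation=cv2.INTER_CUBIC)[:,:,::-1])
```

```text
(no output)
```

View pics/w2.png

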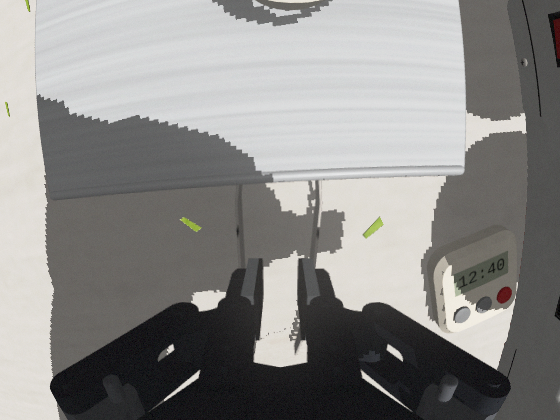

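Run:
```python
from h import *
z=np.load('pics/w2.npz');im,d=z['im'],z['d'];o=telemetry.get_obs();P=wcloud(d,o)
np.set_printoptions(precision=4,suppress=True)
for v in(200,215,230,245,254):
  r=P[v,225:335];k=np.where((r[:,2]>.008)&(r[:,2]<.035))[0]
  print(v,[(225+j,*(r[j]*1000).round(0)) for j in k])
```

```text
200 [(np.int64(235), np.float64(532.0), np.float64(-247.0), np.float64(19.0)), (np.int64(236), np.float64(532.0), np.float64(-247.0), np.float64(19.0)), (np.int64(237), np.float64(532.0), np.float64(-248.0), np.float64(20.0)), (np.int64(238), np.float64(531.0), np.float64(-248.0), np.float64(18.0)), (np.int64(239), np.float64(530.0), np.float64(-248.0), np.float64(14.0)), (np.int64(240), np.float64(529.0), np.float64(-248.0), np.float64(9.0)), (np.int64(317), np.float64(522.0), np.float64(-289.0), np.float64(11.0)), (np.int64(318), np.float64(523.0), np.float64(-289.0), np.float64(16.0)), (np.int64(319), np.float64(523.0), np.float64(-290.0), np.float64(18.0)), (np.int64(320), np.float64(524.0), np.float64(-290.0), np.float64(20.0)), (np.int64(321), np.float64(524.0), np.float64(-290.0), np.float64(20.0))]
215 [(np.int64(236), np.float64(524.0), np.float64(-246.0), np.float64(20.0)), (np.int64(237), np.float64(524.0), np.float64(-246.0), np.float64(19.0)), (np.int64(238), np.float64(524.0), np.float64(-247.0), np.float64(20.0)), (np.int64(239), np.float64(523.0), np.float64(-246.0), 
[... 2363 characters left out ...]
float64(-242.0), np.float64(20.0)), (np.int64(240), np.float64(502.0), np.float64(-243.0), np.float64(20.0)), (np.int64(241), np.float64(501.0), np.float64(-242.0), np.float64(17.0)), (np.int64(242), np.float64(499.0), np.float64(-242.0), np.float64(13.0)), (np.int64(311), np.float64(489.0), np.float64(-281.0), np.float64(8.0)), (np.int64(312), np.float64(492.0), np.float64(-281.0), np.float64(14.0)), (np.int64(313), np.float64(493.0), np.float64(-282.0), np.float64(17.0)), (np.int64(314), np.float64(494.0), np.float64(-282.0), np.float64(19.0)), (np.int64(315), np.float64(495.0), np.float64(-283.0), np.float64(21.0)), (np.int64(316), np.float64(494.0), np.float64(-283.0), np.float64(19.0))]
```

View pics/s2c.png

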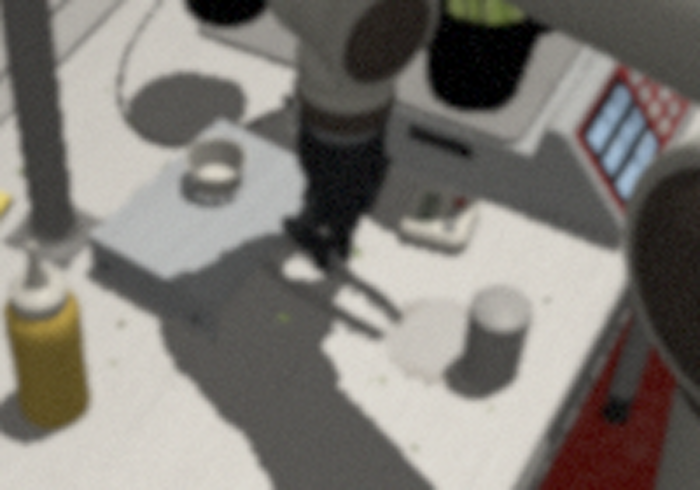

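Run:
```python
from h import *
z=np.load('pics/w2.npz');d=z['d'];o=telemetry.get_obs();P=wcloud(d,o)
T=(P-o['ee_pos'])@Rt(o['tcp_rot'])*1000
for v in range(256,300,6):
  print(v,[tuple(int(a) for a in T[v,c]) for c in(238,244,250,256,262,268,298,304,310,316)])
```

```text
256 [(2, -23, -12), (-4, -21, 2), (-6, -18, 5), (-5, -14, 5), (-5, -11, 4), (-6, -7, 6), (-5, 10, 4), (-6, 14, 5), (-3, 17, 0), (3, 19, -14)]
262 [(0, -23, -14), (-7, -21, 0), (12, -14, -40), (12, -11, -40), (11, -8, -38), (-9, -7, 4), (11, 8, -38), (12, 10, -40), (12, 13, -40), (-9, 21, 4)]
268 [(9, -19, -40), (-11, -21, 0), (12, -13, -46), (12, -10, -46), (9, -8, -40), (-13, -7, 4), (9, 8, -40), (12, 10, -46), (12, 13, -46), (-13, 22, 4)]
274 [(9, -19, -46), (8, -16, -45), (12, -13, -52), (12, -10, -52), (6, -8, -40), (-17, -7, 4), (6, 8, -40), (12, 9, -53), (12, 12, -52), (8, 15, -45)]
280 [(8, -18, -49), (12, -15, -58), (12, -12, -57), (13, -10, -59), (3, -8, -40), (-22, -7, 4), (3, 8, -41), (12, 9, -57), (12, 12, -57), (12, 14, -57)]
286 [(8, -18, -56), (12, -14, -63), (11, -12, -61), (12, -9, -63), (0, -8, -42), (-26, -7, 4), (0, 8, -41), (12, 9, -61), (12, 11, -62), (11, 14, -61)]
292 [(8, -17, -60), (12, -14, -67), (12, -11, -67), (12, -9, -67), (-2, -8, -42), (-31, -7, 5), (-1, 8, -43), (12, 8, -67), (12, 11, -67), (12, 13, -67)]
298 [(14, -15, -74), (13, -13, -74), (11, -11, -69), (11, -9, -69), (-5, -8, -43), (-35, -7, 4), (-5, 8, -43), (11, 8, -70), (11, 11, -69), (12, 13, -72)]
```

Run:
```python
from h import *
print({k:getattr(bot,k) for k in dir(bot) if not k.startswith('_')})
z=np.load('pics/w2.npz');d=z['d'];o=telemetry.get_obs();P=wcloud(d,o)
T=(P-o['ee_pos'])@Rt(o['tcp_rot'])*1000
for v in range(300,420,12):
  print(v,[tuple(int(a) for a in T[v,c]) for c in(150,190,225,240,262,280,300,330)])
z=np.load('pics/w1.npz');d=z['d']
i=cam('wrist');print(d[270:330:6,160:190:6].round(3))
o1=dict(ee_pos=np.zeros(3),tcp_rot=np.eye(3));T=wcloud(d,o1)*1000
for v in range(264,340,8): print(v,[tuple(int(a) for a in T[v,c]) for c in(155,165,175,182,187)])
```

```text
{'PlanningError': <class 'workcell.PlanningError'>, 'grip_depth': 0.0187}
300 [(-41, -90, 5), (-39, -60, 5), (13, -20, -74), (14, -14, -76), (-5, -8, -44), (-37, 0, 5), (2, 8, -57), (14, 17, -76)]
312 [(-52, -92, 5), (13, -31, -84), (14, -19, -83), (13, -14, -82), (-47, -12, 5), (-47, 0, 5), (-2, 8, -59), (13, 16, -83)]
324 [(13, -43, -92), (11, -30, -88), (13, -18, -89), (13, -13, -90), (-57, -12, 5), (-57, 0, 5), (-8, 8, -60), (13, 15, -90)]
336 [(13, -41, -99), (6, -31, -88), (18, -16, -101), (19, -11, -102), (-68, -12, 5), (-67, 0, 4), (-9, 8, -67), (18, 13, -101)]
348 [(13, -39, -104), (0, -32, -88), (17, -15, -106), (18, -11, -107), (-79, -13, 5), (-78, 0, 4), (-78, 14, 4), (17, 13, -106)]
360 [(8, -40, -105), (-4, -32, -89), (18, -14, -112), (17, -10, -111), (-91, -13, 5), (-90, 0, 4), (-90, 14, 4), (18, 12, -112)]
372 [(4, -41, -106), (-8, -32, -92), (17, -14, -115), (19, -10, -117), (11, -5, -110), (12, 0, -110), (11, 5, -109), (18, 12, -116)]
384 [(0, -41, -107), (11, -24, -115), (17, -13, -120), (18, -9, -121), (12, -5, -115), (11, 0, -114), (11, 4, -114), (16, 11, -119)]

[... 765 characters left out ...]
, (-92, -106, 145)]
280 [(-105, -148, 147), (12, -49, -59), (12, -44, -58), (9, -43, -54), (6, -42, -48)]
288 [(8, -54, -60), (12, -46, -67), (11, -42, -64), (6, -42, -56), (2, -42, -49)]
296 [(12, -48, -72), (12, -44, -72), (9, -42, -66), (3, -42, -57), (0, -43, -50)]
304 [(12, -46, -78), (12, -43, -77), (5, -43, -67), (0, -43, -58), (-3, -42, -53)]
312 [(12, -44, -84), (10, -42, -79), (3, -42, -69), (-2, -43, -61), (-7, -43, -53)]
320 [(8, -45, -83), (7, -42, -81), (0, -42, -71), (-6, -43, -62), (-161, -115, 147)]
328 [(13, -41, -94), (4, -43, -82), (-4, -43, -70), (-9, -43, -64), (-174, -117, 146)]
336 [(12, -40, -97), (18, -33, -104), (-5, -42, -74), (-188, -126, 147), (-187, -119, 146)]
```

By the wrist depth, the fingertips end about 36 mm short of the reported TCP (48 mm when open), and the body starts at -110 mm. The jaws therefore closed above the tongs. I'll treat the TCP as lying 36 mm beyond the real tips: open, go down 41 mm to TCP z of about -0.035 watching the force, then grip.

```bash
python3 -m inch '[[0,0,0,0,0,0,0.4],[0,0,0,0,0,0,0],[0,0,0,0,0,0,0],[0,0,0,0,0,0,0],[0,0,0,0,0,0,0],[0,0,0,0,0,0,0],[0,0,0.01,0,0,0,0],[0,0,0.02,0,0,0,0],[0,0,0.028,0,0,0,0],[0,0,0.034,0,0,0,0],[0,0,0.038,0,0,0,0],[0,0,0.038,0,0,0,0]]' 40 && python3 -m inch '[[0,0,0,0,0,0,0.3],[0,0,0,0,0,0,0.6],[0,0,0,0,0,0,0.8],[0,0,0,0,0,0,0.8],[0,0,0,0,0,0,0.8],[0,0,0,0,0,0,0.8],[0,0,0,0,0,0,0.8],[0,0,0,0,0,0,0.8]]' 40
```

```text
time: 3.75
ee_pos: [0.4929, -0.263, -0.0336]
tcp_rot: [-180.0, 0.1, -10.8]
wrist_force: [-0.2, 0.5, -0.3]
opening: 0.0856
time: 4.42
ee_pos: [0.494, -0.2637, -0.0314]
tcp_rot: [180.0, -0.1, -10.8]
wrist_force: [-0.8, -0.2, 5.2]
opening: 0.0423
```

Held at 42 mm. Lifting 5 mm, sliding left 72 mm under the riser, then drawing out.

```bash
python3 -m inch '[[0,0,-0.003,0,0,0,0.8],[0,0,-0.006,0,0,0,0.8],[-0.004,-0.008,-0.006,0,0,0,0.8],[-0.008,-0.018,-0.006,0,0,0,0.8],[-0.012,-0.028,-0.006,0,0,0,0.8],[-0.016,-0.038,-0.006,0,0,0,0.8],[-0.02,-0.048,-0.006,0,0,0,0.8],[-0.02,-0.058,-0.006,0,0,0,0.8],[-0.02,-0.066,-0.006,0,0,0,0.8],[-0.02,-0.072,-0.006,0,0,0,0.8],[-0.02,-0.072,-0.006,0,0,0,0.8],[-0.02,-0.072,-0.006,0,0,0,0.8]]' 60 && python3 -m inch '[[-0.01,0,0,0,0,0,0.8],[-0.02,0,0,0,0,0,0.8],[-0.035,0,0,0,0,0,0.8],[-0.05,0,0,0,0,0,0.8],[-0.065,0,0,0,0,0,0.8],[-0.08,0,0,0,0,0,0.8],[-0.095,0,0,0,0,0,0.8],[-0.105,0,0,0,0,0,0.8],[-0.115,0,0,0,0,0,0.8],[-0.125,0,0,0,0,0,0.8],[-0.125,0,0,0,0,0,0.8],[-0.125,0,0,0,0,0,0.8]]'; python3 -c "
from h import *
shot('wrist','w3')"
```

```text
time: 5.42
ee_pos: [0.4877, -0.1887, -0.0261]
tcp_rot: [180.0, -0.0, -10.7]
wrist_force: [-0.9, 0.1, -1.3]
opening: 0.0423
time: 6.42
ee_pos: [0.3644, -0.1658, -0.026]
tcp_rot: [180.0, -0.0, -10.8]
wrist_force: [1.3, 0.1, -1.1]
opening: 0.0419
```

View pics/w3.png

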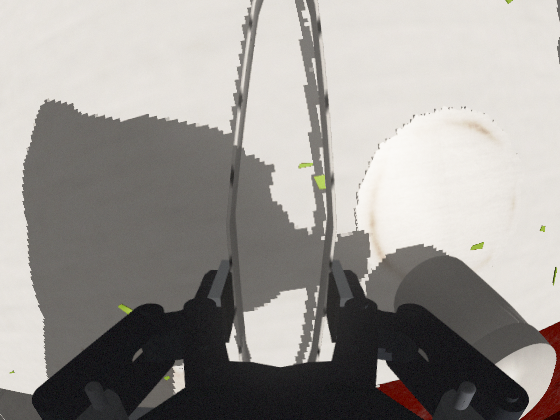

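The tongs are held well and the hinge end is clear of the lip (hinge at riser x of about 45 mm). The shaker at (450,310) stands clear of the finger. Lifting, then moving across while turning the tongs end for end.

```bash
python3 -m inch '[[0,0,-0.01,0,0,0,0.8],[0,0,-0.03,0,0,0,0.8],[0,0,-0.055,0,0,0,0.8],[0,0,-0.08,0,0,0,0.8],[0,0,-0.105,0,0,0,0.8],[0,0,-0.125,0,0,0,0.8],[0,0,-0.13,0,0,0,0.8],[0,0,-0.13,0,0,0,0.8]]' && python3 -m inch '[[-0.003,-0.017,0,0,0,-0.06,0.8],[-0.007,-0.035,0,0,0,-0.16,0.8],[-0.01,-0.055,0,0,0,-0.28,0.8],[-0.014,-0.075,0,0,0,-0.4,0.8],[-0.018,-0.095,0,0,0,-0.52,0.8],[-0.022,-0.115,0,0,0,-0.64,0.8],[-0.026,-0.135,0,0,0,-0.76,0.8],[-0.03,-0.155,0,0,0,-0.88,0.8],[-0.034,-0.175,0,0,0,-1.0,0.8],[-0.037,-0.193,0,0,0,-1.12,0.8],[-0.04,-0.205,0,0,0,-1.23,0.8],[-0.04,-0.212,0,0,0,-1.3,0.8]]' && python3 -m inch '[[0.008,0,0,0,0,-0.1,0.8],[0.016,0.002,0,0,0,-0.2,0.8],[0.025,0.003,0,0,0,-0.32,0.8],[0.034,0.004,0,0,0,-0.44,0.8],[0.042,0.005,0,0,0,-0.56,0.8],[0.05,0.006,0,0,0,-0.68,0.8],[0.058,0.007,0,0,0,-0.8,0.8],[0.066,0.008,0,0,0,-0.92,0.8],[0.074,0.009,0,0,0,-1.04,0.8],[0.082,0.009,0,0,0,-1.16,0.8],[0.089,0.009,0,0,0,-1.26,0.8],[0.089,0.009,0,0,0,-1.3,0.8]]'; python3 -c "
from h import *
o=telemetry.get_obs();print(o['q'],o['ee_pos'],o['tcp_rot'])"
```

```text
time: 7.13
ee_pos: [0.3658, -0.166, 0.1056]
tcp_rot: [180.0, -0.2, -10.8]
wrist_force: [0.6, -1.2, -1.0]
opening: 0.042
time: 8.13
ee_pos: [0.3642, 0.0514, 0.1024]
tcp_rot: [-179.9, 0.1, 64.1]
wrist_force: [-0.1, -1.0, -0.7]
opening: 0.0423
time: 9.13
ee_pos: [0.4124, 0.1266, 0.1022]
tcp_rot: [-179.9, -0.1, 138.6]
wrist_force: [1.2, 0.0, -0.8]
opening: 0.042
[ 1.70642470e+01 -1.20366893e+01 -1.68445156e+01  8.53118887e+01
  8.85082919e-03  5.85057379e+01] [0.41242229 0.12664722 0.1021551 ] [-1.79902544e+02 -7.00877229e-02  1.38558440e+02]
```

```bash
python3 -m inch '[[0.004,0.01,0,0,0,-0.08,0.8],[0.008,0.02,0,0,0,-0.18,0.8],[0.012,0.03,0,0,0,-0.28,0.8],[0.016,0.04,0,0,0,-0.38,0.8],[0.02,0.05,0,0,0,-0.48,0.8],[0.024,0.06,0,0,0,-0.58,0.8],[0.028,0.07,0,0,0,-0.68,0.8],[0.032,0.08,0,0,0,-0.78,0.8],[0.036,0.088,0,0,0,-0.857,0.8],[0.036,0.0904,0,0,0,-0.857,0.8],[0.036,0.0904,0,0,0,-0.857,0.8],[0.036,0.0904,0,0,0,-0.857,0.8]]'
python3 - <<'E'
from h import *
np.set_printoptions(precision=4,suppress=True)
o,im,d=shot('wrist','w4');print(o['q'],o['ee_pos'],o['tcp_rot']);P=wcloud(d,o)
c,s=np.cos(np.radians(7.65)),np.sin(np.radians(7.65))
D=(P-[.4899,.2242,0]);X=D[...,0]*c+D[...,1]*s;Y=-D[...,0]*s+D[...,1]*c;Z=P[...,2]
m=(Z>.03)&(Z<.045)&(X>.04)&(X<.3)&(abs(Y)<.06)
print(m.sum(),np.percentile(X[m],[1,99]),np.percentile(Y[m],[1,50,99]))
for a,b in((.06,.09),(.09,.12),(.12,.15),(.15,.2)):
  k=m&(X>a)&(X<b)
  if k.sum()>10: print(a,k.sum(),np.percentile(Y[k],[1,99]))
E
```

```text
time: 10.13
ee_pos: [0.4456, 0.217, 0.103]
tcp_rot: [-180.0, -0.1, -172.9]
wrist_force: [-0.1, -0.4, -1.4]
opening: 0.0417
[25.9699 -3.2147 -8.8727 84.4279 -0.0052 18.8243] [0.4456 0.217  0.103 ] [-179.9674   -0.0797 -172.8545]
2364 [0.0619 0.112 ] [-0.0304 -0.0025  0.0269]
0.06 1470 [-0.0305  0.0274]
0.09 894 [-0.0303  0.0241]
```

View pics/w4.png

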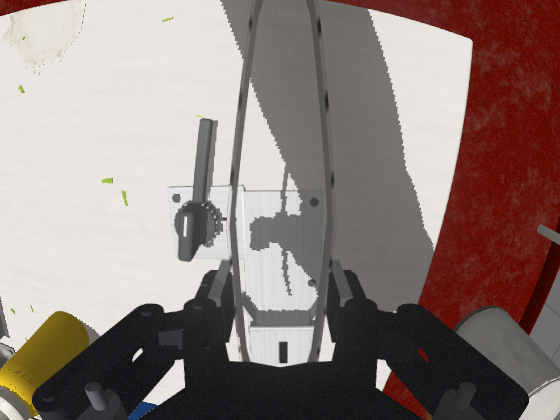

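The tongs hang straight over the dock's floor plate, with the collar at (193,225) and its arm to the rear. TCP is at dock (-45, -1) with the tips at about x=28. Descending, then sliding the tips into the mouth.

```bash
python3 -m inch '[[0,0.001,0.02,0,0,-0.008,0.8],[0,0.001,0.045,0,0,-0.008,0.8],[0,0.001,0.07,0,0,-0.008,0.8],[0,0.001,0.09,0,0,-0.008,0.8],[0,0.001,0.105,0,0,-0.008,0.8],[0,0.001,0.115,0,0,-0.008,0.8],[0,0.001,0.121,0,0,-0.008,0.8],[0,0.001,0.125,0,0,-0.008,0.8],[0,0.001,0.128,0,0,-0.008,0.8],[0,0.001,0.128,0,0,-0.008,0.8],[0,0.001,0.128,0,0,-0.008,0.8]]' && python3 -m inch '[[-0.006,0,0,0,0,0,0.8],[-0.012,0,0,0,0,0,0.8],[-0.018,0,0,0,0,0,0.8],[-0.024,0,0,0,0,0,0.8],[-0.03,0,0,0,0,0,0.8],[-0.036,0,0,0,0,0,0.8],[-0.042,0,0,0,0,0,0.8],[-0.048,0,0,0,0,0,0.8],[-0.054,0,0,0,0,0,0.8],[-0.06,0,0,0,0,0,0.8],[-0.065,0,0,0,0,0,0.8],[-0.065,0,0,0,0,0,0.8]]'
```

```text
time: 11.1
ee_pos: [0.4462, 0.2185, -0.0235]
tcp_rot: [180.0, 0.1, -172.3]
wrist_force: [-0.3, 0.3, -0.7]
opening: 0.0419
time: 12.1
ee_pos: [0.5112, 0.2272, -0.0241]
tcp_rot: [180.0, 0.0, -172.3]
wrist_force: [0.2, 0.2, -1.2]
opening: 0.0421
```

```bash
python3 -m inch '[[0,0,0.002,0,0,0,0.8],[0,0,0.004,0,0,0,0.8],[0,0,0.004,0,0,0,0.8],[0,0,0.004,0,0,0,0.5],[0,0,0.004,0,0,0,0.2],[0,0,0.004,0,0,0,0.2],[0,0,0.004,0,0,0,0.2],[0,0,0.004,0,0,0,0.2],[0,0,-0.01,0,0,0,0.2],[0,0,-0.03,0,0,0,0.2],[0,0,-0.055,0,0,0,0.2],[0,0,-0.07,0,0,0,0.2]]' && python3 -m inch '[[0.015,0,0,0,0,0,0.2],[0.03,0,0,0,0,0,0.2],[0.05,0,0,0,0,0,0.2],[0.07,0,0,0,0,0,0.2],[0.09,0,0,0,0,0,0.2],[0.11,0,0,0,0,0,0.2],[0.125,0,0,0,0,0,0.2],[0.137,0,0,0,0,0,0.2],[0.137,0,0,0,0,0,0.2],[0.137,0,0,0,0,0,0.2]]'
python3 - <<'E'
from h import *
np.set_printoptions(precision=4,suppress=True)
o,im,d=shot('wrist','w5');P=wcloud(d,o)
c,s=np.cos(np.radians(7.65)),np.sin(np.radians(7.65))
D=(P-[.4899,.2242,0]);X=D[...,0]*c+D[...,1]*s;Y=-D[...,0]*s+D[...,1]*c;Z=P[...,2]
t=(o['ee_pos']-[.4899,.2242,0]);print('tcp dock',t[0]*c+t[1]*s,-t[0]*s+t[1]*c,t[2])
m=(Z>.012)&(Z<.035)&(X>-.2)&(X<.03)&(abs(Y)<.045)
print('hinge x',np.percentile(X[m],[0,1]),m.sum())
for a in np.arange(-.15,0,.02):
  k=m&(X>a)&(X<a+.02)
  if k.sum()>10: print(a.round(3),k.sum(),Y[k].min(),Y[k].max(),np.median(Z[k]))
E
```

```text
time: 13.1
ee_pos: [0.5106, 0.2273, 0.048]
tcp_rot: [180.0, 0.1, -172.3]
wrist_force: [1.1, 0.1, -0.2]
opening: 0.0684
time: 13.93
ee_pos: [0.3746, 0.2088, 0.0461]
tcp_rot: [180.0, 0.1, -172.2]
wrist_force: [0.3, -0.3, 0.2]
opening: 0.0682
tcp dock -0.11635638752876967 0.00010240883494132443 0.04613591286002428
hinge x [-0.1403 -0.1398] 1531
-0.15 457 -0.007911386239457429 0.01152415506145706 0.021193167544097575
-0.13 445 -0.008371312325568982 0.011503763454604143 0.021403473929639344
-0.11 154 -0.011688845822882033 0.015029726766073863 0.021931549065149897
-0.09 127 -0.014166876817923044 0.01705702015270829 0.022183868816694673
-0.07 111 -0.016996782935061114 0.01933446184295275 0.022308362299155646
-0.05 91 -0.019453599660428415 0.020909496862492022 0.022622673941974564
-0.03 87 -0.02225016217438289 0.02256813705713831 0.022765186095525948
-0.01 59 -0.022395478848726526 0.022594270225268064 0.018963507432037126
```

View pics/w5.png

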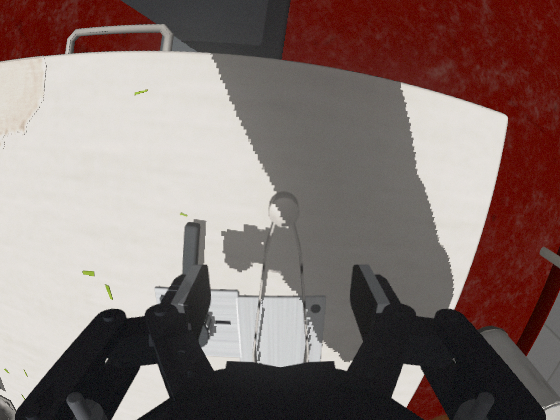

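The hinge cap is at (284,208), on the dock line within 2 mm, with the hinge end at dock x=-140 and so the tips at about +96. Gripping just ahead of the cap.

```bash
python3 -m inch '[[0,0.001,0.015,0,0,0,0.2],[0,0.001,0.035,0,0,0,0.2],[0,0.001,0.052,0,0,0,0.2],[0,0.001,0.064,0,0,0,0.2],[0,0.001,0.071,0,0,0,0.2],[0,0.001,0.074,0,0,0,0.2],[0,0.001,0.074,0,0,0,0.4],[0,0.001,0.074,0,0,0,0.7],[0,0.001,0.074,0,0,0,0.95],[0,0.001,0.074,0,0,0,0.95],[0,0.001,0.074,0,0,0,0.95],[0,0.001,0.074,0,0,0,0.95]]' 60 && python3 -m inch '[[0,0,0,0,0,0,0.95],[0,0,0,0,0,0,0.95],[-0.005,0,0,0,0,0,0.95],[-0.01,0,0,0,0,0,0.95],[-0.016,0,0,0,0,0,0.95],[-0.022,0,0,0,0,0,0.95],[-0.028,-0.001,0,0,0,0,0.95],[-0.034,-0.001,0,0,0,0,0.95],[-0.04,-0.001,0,0,0,0,0.95],[-0.04,-0.001,0,0,0,0,0.95]]'
```

```text
time: 14.98
ee_pos: [0.3748, 0.2099, -0.0276]
tcp_rot: [180.0, 0.1, -172.2]
wrist_force: [1.2, 0.6, 0.2]
opening: 0.02
time: 15.82
ee_pos: [0.4161, 0.2145, -0.0272]
tcp_rot: [180.0, 0.1, -172.3]
wrist_force: [0.0, -0.7, 7.7]
opening: 0.0197
```

```bash
python3 -m inch '[[-0.005,0,-0.001,0,0,0,0.95],[-0.01,0,-0.001,0,0,0,0.95],[-0.015,0,-0.001,0,0,0,0.95],[-0.02,0,-0.001,0,0,0,0.95],[-0.025,0,-0.001,0,0,0,0.95],[-0.03,0,-0.001,0,0,0,0.95],[-0.035,0,-0.001,0,0,0,0.95],[-0.04,0,-0.001,0,0,0,0.95],[-0.045,0,-0.001,0,0,0,0.95],[-0.05,0,-0.001,0,0,0,0.95],[-0.055,0,-0.001,0,0,0,0.95],[-0.055,0,-0.001,0,0,0,0.95]]'
```

```text
time: 16.82
ee_pos: [0.4697, 0.2219, -0.0258]
tcp_rot: [180.0, 0.0, -172.3]
wrist_force: [-5.1, -0.8, 14.6]
opening: 0.02
```

```bash
python3 -m inch '[[0,0,-0.001,0,0,0,0.95],[0,0,-0.002,0,0,0,0.95],[0,0,-0.002,0,0,0,0.95]]'; python3 -m inch '[[-0.004,0,0,0,0,0,0.95],[-0.008,0,0,0,0,0,0.95],[-0.012,0,0,0,0,0,0.95],[-0.014,0,0,0,0,0,0.95],[-0.014,0,0,0,0,0,0.95]]'; python3 -c "
from h import *
print(telemetry.get_obs()['torque'])"
```

```text
time: 17.07
ee_pos: [0.469, 0.2213, -0.0255]
tcp_rot: [-180.0, -0.0, -172.3]
wrist_force: [1.4, -0.2, -0.9]
opening: 0.0199
time: 17.48
ee_pos: [0.483, 0.2234, -0.0253]
tcp_rot: [-180.0, 0.0, -172.3]
wrist_force: [0.2, 0.5, -1.3]
opening: 0.0201
[-0.02041962  0.06778119 -0.01962084]
```

```bash
python3 -m inch '[[-0.003,0,0,0,0,0,0.95],[-0.006,0,0,0,0,0,0.95],[-0.009,0,0,0,0,0,0.95],[-0.011,0,0,0,0,0,0.95],[-0.012,0,0,0,0,0,0.95],[-0.013,0,0,0,0,0,0.95],[-0.014,0,0,0,0,0,0.95]]'; python3 -m inch '[[-0.001,0,0,0,0,0,0.95],[-0.002,0,0,0,0,0,0.95],[-0.003,0,0,0,0,0,0.95],[-0.003,0,0,0,0,0,0.95]]'
```

```text
time: 18.07
ee_pos: [0.4964, 0.2252, -0.0251]
tcp_rot: [-180.0, -0.0, -172.3]
wrist_force: [-0.8, -0.3, -1.0]
opening: 0.02
time: 18.4
ee_pos: [0.4995, 0.2257, -0.0251]
tcp_rot: [180.0, 0.0, -172.3]
wrist_force: [0.3, -0.4, -1.1]
opening: 0.0202
```

TCP is at dock x≈9.7 and there is no stop contact yet. Continuing in small steps until contact.

```bash
for i in 1 2; do :; done; python3 -m inch '[[-0.001,0,0,0,0,0,0.95],[-0.002,0,0,0,0,0,0.95],[-0.002,0,0,0,0,0,0.95]]'; python3 -m inch '[[-0.001,0,0,0,0,0,0.95],[-0.002,0,0,0,0,0,0.95],[-0.002,0,0,0,0,0,0.95]]'
```

```text
time: 18.65
ee_pos: [0.5015, 0.2259, -0.0251]
tcp_rot: [180.0, 0.0, -172.3]
wrist_force: [-0.3, 0.5, -0.9]
opening: 0.0199
time: 18.9
ee_pos: [0.5034, 0.2262, -0.0252]
tcp_rot: [-180.0, -0.0, -172.3]
wrist_force: [1.0, 0.5, -1.8]
opening: 0.0197
```

```bash
cat > m.py <<'E'
from h import *
import sys
np.set_printoptions(precision=4,suppress=True)
o,im,d=shot('wrist',sys.argv[1]);P=wcloud(d,o)
c,s=np.cos(np.radians(7.65)),np.sin(np.radians(7.65))
D=(P-[.4899,.2242,0]);X=D[...,0]*c+D[...,1]*s;Y=-D[...,0]*s+D[...,1]*c;Z=P[...,2]
t=(o['ee_pos']-[.4899,.2242,0]);print('tcp dock',t[0]*c+t[1]*s,-t[0]*s+t[1]*c,t[2])
m=(Z>.012)&(Z<.035)&(X>-.1)&(X<.03)&(abs(Y)<.04)
print('hinge x',np.percentile(X[m],[0,1]) if m.sum() else None,m.sum())
for a in np.arange(-.05,.03,.01):
  k=m&(X>a)&(X<a+.01)
  if k.sum()>5: print(a.round(3),k.sum(),Y[k].min(),Y[k].max(),np.median(Z[k]))
m=(Z>.042)&(Z<.058)&(X>-.09)&(X<.03)&(abs(Y+.075)<.04)
if m.sum()>20: print('wing dock',cv2.minAreaRect(np.stack([X[m],Y[m]],-1).astype(np.float32)*1000))
m=(Z>.008)&(Z<.025)&(X<-.062)&(X>-.15)&(abs(Y+.075)<.04)
if m.sum()>20: print('arm',np.polyfit(X[m],Y[m],1),m.sum())
m=(abs(Z-.004)<.004)&(X<-.03)&(X>-.075)&(abs(Y)<.03);k=np.ptp(im.astype(int),axis=-1)
E
python3 m.py w6
```

```text
tcp dock 0.013598761855314013 0.0001641346119182559 -0.025159452603550916
hinge x [-0.0108 -0.0103] 3681
-0.02 106 -0.0034641353488682794 0.003086041586594805 0.018446982678152864
-0.01 1066 -0.009121853959613733 0.010028401151896321 0.0230977055807615
0.0 2080 -0.023777590563059246 0.02374724659401951 0.02355685595784055
0.01 355 -0.010129797707521017 0.010239567578109959 0.02288620457726641
0.02 74 -0.01015586051349551 0.010262146417356533 0.025294350893874537
wing dock ((-17.270286560058594, -65.944580078125), (68.13243103027344, 33.12193298339844), 31.106454849243164)
arm [-0.1578 -0.0778] 3122
```

View pics/w6.png

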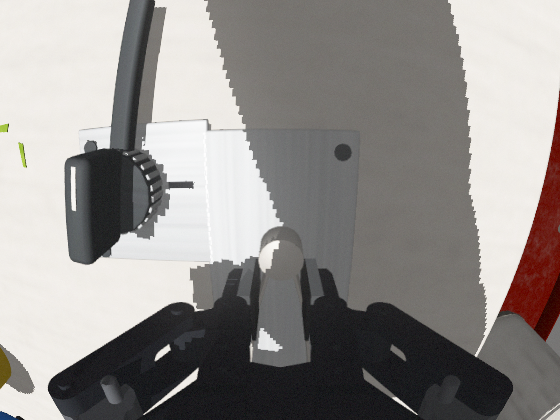

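Run:
```python
from h import *
z=np.load('pics/w6.npz');o=telemetry.get_obs();P=wcloud(z['d'],o)
c,s=np.cos(np.radians(7.65)),np.sin(np.radians(7.65));D=P-[.4899,.2242,0]
X=D[...,0]*c+D[...,1]*s;Y=-D[...,0]*s+D[...,1]*c
for n,(u,v) in dict(edge=(280,131),edgeR=(345,131),edgeL=(215,131),screwR=(343,152),mark=(185,185),hingetop=(280,228),wing1=(92,165),rR=(357,180),rL=(210,180)).items(): print(n,(X[v,u]*1000).round(1),(Y[v,u]*1000).round(1),(P[v,u,2]*1000).round(1))
```

```text
edge -54.2 -0.1 5.2
edgeR -54.7 29.1 4.6
edgeL -54.6 -29.2 5.0
screwR -45.2 28.3 5.3
mark -29.9 -44.7 5.0
hingetop -10.5 -0.0 9.8
wing1 -47.4 -66.6 48.7
rR -32.0 35.9 3.8
rL -32.0 -32.5 4.5
```

By the wrist camera, the plate's front edge (-54.5 against -60) and the black mark (-29.9 against -35) both put the dock 5.3 mm further in than the top camera did. The hinge at -10.6 is therefore true x ≈ -16, which is home. One last 2 mm nudge, then release, rise, and move over the collar.

```bash
python3 -m inch '[[-0.001,0,0,0,0,0,0.95],[-0.002,0,0,0,0,0,0.95],[-0.002,0,0,0,0,0,0.95]]'; python3 -m inch '[[0,0,0,0,0,0,0.6],[0,0,0,0,0,0,0.5],[0,0,0,0,0,0,0.5],[0,0,0,0,0,0,0.5],[0,0,-0.01,0,0,0,0.5],[0,0,-0.03,0,0,0,0.5],[0,0,-0.055,0,0,0,0.5],[0,0,-0.08,0,0,0,0.5],[0,0,-0.1,0,0,0,0.5],[0,0,-0.11,0,0,0,0.5],[0,0,-0.11,0,0,0,0.5]]' && python3 -m inch '[[0.004,-0.007,0,0,0,0.02,0.5],[0.01,-0.017,0,0,0,0.04,0.5],[0.016,-0.027,0,0,0,0.07,0.5],[0.022,-0.037,0,0,0,0.1,0.5],[0.028,-0.048,0,0,0,0.12,0.5],[0.034,-0.059,0,0,0,0.14,0.5],[0.04,-0.069,0,0,0,0.16,0.5],[0.0434,-0.0752,0,0,0,0.168,0.5],[0.0434,-0.0752,0,0,0,0.168,0.5],[0.0434,-0.0752,0,0,0,0.168,0.5]]'; python3 m.py w7
python3 - <<'E'
from h import *
z=np.load('pics/w7.npz');o=telemetry.get_obs();P=wcloud(z['d'],o);T=(P-o['ee_pos'])@Rt(o['tcp_rot'])*1000
Z=P[...,2]*1000;m=(Z>47)&(Z<57)&(abs(T[...,0])<45)&(abs(T[...,1])<17)
q=T[m];print(m.sum());print(cv2.minAreaRect(q[:,:2].astype(np.float32)),q[:,0].min(),q[:,0].max(),q[:,1].min(),q[:,1].max())
E
```

```text
time: 19.2
ee_pos: [0.5036, 0.226, -0.0256]
tcp_rot: [-180.0, -0.2, -172.2]
wrist_force: [-7.6, -1.4, 1.8]
opening: 0.0195
time: 20.12
ee_pos: [0.5066, 0.227, 0.088]
tcp_rot: [179.9, 0.3, -172.3]
wrist_force: [-0.1, 0.2, 0.1]
opening: 0.0424
time: 20.95
ee_pos: [0.4725, 0.1458, 0.0851]
tcp_rot: [180.0, 0.0, 178.1]
wrist_force: [-0.1, 0.4, -0.1]
opening: 0.0427
tcp dock -0.027657648516346903 -0.0754374107427177 0.08514305858094298
hinge x [-0.0105 -0.0104] 777
-0.02 27 -0.0035026003147441446 0.0025319297653541312 0.016989836797416086
-0.01 316 -0.010582155561779895 0.009531711009804315 0.02235249973974645
0.0 214 -0.010236113134970913 0.009407941077529245 0.0227189591602238
0.01 109 -0.010770473423086867 0.009539458576593144 0.020831567381299446
0.02 111 -0.013412789709992467 0.012418600770224872 0.02035871294242929
wing dock ((-31.00936508178711, -75.2489013671875), (11.859949111938477, 41.3429069519043), 80.70144653320312)
arm [-0.1601 -0.08  ] 982
1023
((3.327444076538086, -0.3944711685180664), (11.855901718139648, 41.28398132324219), 89.6922836303711) -17.29375524209944 23.961174634329858 -6.256970135224839 5.633387529269102
```

View pics/w7.png

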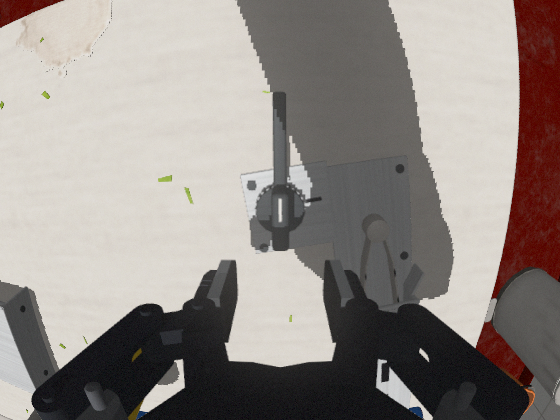

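The stop was felt at -7.6 N, and the tongs have stayed put (hinge at (375,230)). The wing lies at tool (+3.3, -0.4) mm, aligned with the jaws. Descending and gripping it.

```bash
python3 -m inch '[[0.003,0,0.01,0,0,0,0.5],[0.003,0,0.03,0,0,0,0.5],[0.003,0,0.05,0,0,0,0.5],[0.003,0,0.07,0,0,0,0.5],[0.003,0,0.083,0,0,0,0.5],[0.003,0,0.09,0,0,0,0.5],[0.003,0,0.093,0,0,0,0.5],[0.003,0,0.093,0,0,0,0.5],[0.003,0,0.093,0,0,0,0.8],[0.003,0,0.093,0,0,0,1],[0.003,0,0.093,0,0,0,1],[0.003,0,0.093,0,0,0,1]]' 40 && python3 -m inch '[[0,0,0,0,0,0,1],[0,0,0,0,0,0,1],[0,0,0,0,0,0.05,1],[0,0,0,0,0,0.1,1],[0,0,0,0,0,0.16,1],[0,0,0,0,0,0.2,1]]'; python3 -c "
from h import *
o=telemetry.get_obs();print(o['torque'],o['q'])"
```

```text
time: 22.0
ee_pos: [0.47, 0.1459, -0.0071]
tcp_rot: [-180.0, 0.1, 178.1]
wrist_force: [-0.6, -3.7, 6.0]
opening: 0.0114
time: 22.5
ee_pos: [0.47, 0.1456, -0.0071]
tcp_rot: [-180.0, 0.1, 166.5]
wrist_force: [-1.4, -5.3, 5.7]
opening: 0.0111
[-1.02285393  0.23620137  0.0613762 ] [ 17.26591069  -1.79295913 -19.77189561  71.9539743   -0.07277788
  30.81366673]
```

Turning smoothly. Remaining: about 69° (1.2 rad).

```bash
python3 -m inch '[[0,0,-0.001,0,0,0.07,1],[0,0,-0.001,0,0,0.14,1],[0,0,-0.001,0,0,0.21,1],[0,0,-0.001,0,0,0.28,1],[0,0,-0.001,0,0,0.35,1],[0,0,-0.001,0,0,0.42,1],[0,0,-0.001,0,0,0.49,1],[0,0,-0.001,0,0,0.56,1],[0,0,-0.001,0,0,0.63,1],[0,0,-0.001,0,0,0.7,1],[0,0,-0.001,0,0,0.77,1],[0,0,-0.001,0,0,0.84,1]]' && python3 -m inch '[[0,0,0,0,0,0.06,1],[0,0,0,0,0,0.12,1],[0,0,0,0,0,0.18,1],[0,0,0,0,0,0.24,1],[0,0,0,0,0,0.29,1],[0,0,0,0,0,0.33,1],[0,0,0,0,0,0.36,1],[0,0,0,0,0,0.36,1]]'; python3 -c "
from h import *
o=telemetry.get_obs();print(o['torque'])"
```

```text
time: 23.5
ee_pos: [0.4692, 0.1447, -0.0071]
tcp_rot: [-179.9, 0.1, 118.3]
wrist_force: [-2.0, -9.2, 1.7]
opening: 0.0114
time: 24.17
ee_pos: [0.4687, 0.1445, -0.0071]
tcp_rot: [-179.9, 0.2, 97.7]
wrist_force: [-4.4, -11.1, 2.9]
opening: 0.0116
[-2.13742161e+00  7.50672846e-01 -1.06649802e-03]
```

```bash
python3 -m inch '[[0,0,0,0,0,0.02,1],[0,0,0,0,0,0.04,1],[0,0,0,0,0,0.05,1],[0,0,0,0,0,0.05,1]]'; python3 -c "
from h import *
o=telemetry.get_obs();print(o['torque'])"; python3 -m inch '[[0,0,0,0,0,0,0.7],[0,0,0,0,0,0,0.5],[0,0,0,0,0,0,0.5],[0,0,0,0,0,0,0.5],[0,0,-0.01,0,0,0,0.5],[0,0,-0.03,0,0,0,0.5],[0,0,-0.055,0,0,0,0.5],[0,0,-0.08,0,0,0,0.5],[0,0,-0.1,0,0,0,0.5],[0,0,-0.12,0,0,0,0.5],[0,0,-0.13,0,0,0,0.5],[0,0,-0.13,0,0,0,0.5]]'
python3 - <<'E'
from h import *
o,im,d=shot('wrist','w8');shot('top','t8')
P=wcloud(d,o);Z=P[...,2]
c,s=np.cos(np.radians(7.65)),np.sin(np.radians(7.65))
D=(P-[.4952,.2249,0]);X=D[...,0]*c+D[...,1]*s;Y=-D[...,0]*s+D[...,1]*c
m=(Z>.045)&(Z<.058)&(np.hypot(X+.035,Y+.075)<.03);print('wing',m.sum(),cv2.minAreaRect(np.stack([X[m],Y[m]],-1).astype(np.float32)*1000))
m=(Z>.010)&(Z<.022)&(abs(X+.035)<.015)&(Y>-.05)&(Y<.02);print('arm',m.sum(),np.polyfit(Y[m],X[m],1))
m=(Z>.016)&(Z<.03)&(X>-.025)&(X<.03)&(abs(Y)<.03);print('hinge',m.sum(),X[m].min(),Y[m].min(),Y[m].max(),np.median(Z[m]))
E
```

```text
time: 24.5
ee_pos: [0.4687, 0.1445, -0.007]
tcp_rot: [-179.9, 0.2, 95.0]
wrist_force: [-4.0, -11.1, 3.9]
opening: 0.0117
[-2.28397044  0.7458219   1.17920188]
time: 25.5
ee_pos: [0.4705, 0.1466, 0.1257]
tcp_rot: [179.8, -0.1, 95.0]
wrist_force: [0.3, 0.3, -0.6]
opening: 0.0423
wing 740 ((-36.05938720703125, -74.06822967529297), (41.02659606933594, 12.03623104095459), 89.8692398071289)
arm 799 [ 0.00219268 -0.03560911]
hinge 546 -0.015229351616863097 -0.012685897218500632 0.01257980726732557 0.0227150003555995
```

View pics/w8.png

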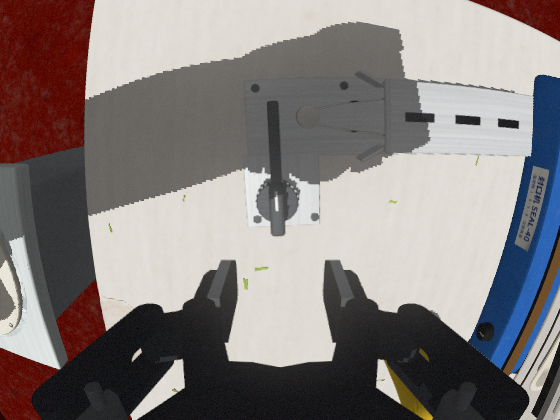

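The arm lies along dock +y (within 0.1°) behind the hinge cap at (308,117), and the end stop torque rose to 1.2 N m. A quick numeric check of the bystanders before handing in.

Run:
```python
from h import *
A=np.load('pics/top1.npz');B=np.load('pics/t8.npz')
for n,u0,u1,v0,v1,a,b in(('shaker',330,365,270,305,.07,.1),('timer',380,412,230,262,.014,.03),('bottle',245,285,140,190,.1,.22),('cup',340,380,155,195,.07,.09)):
  r=[]
  for z in(A,B):
    s=cloud('top',z['d'])[v0:v1,u0:u1].reshape(-1,3);s=s[(s[:,2]>a)&(s[:,2]<b)];r.append((s.mean(0)*1000).round(1) if len(s) else None)
  print(n,r)
order.job_done()
```

```text
shaker [array([ 327.2, -247.6,   85.4]), array([ 327.3, -247.6,   85.6])]
timer [array([ 440.5, -392.2,   18.8]), array([ 440.4, -391.4,   18.5])]
bottle [array([633. , -30.5, 142.1]), array([633.1, -30.4, 142.2])]
cup [array([ 635.1, -297.9,   79.2]), array([ 634.8, -297.8,   79.3])]
the job is handed in; nothing more can be done
```

The tongs are stowed in the dock against the back stop and the collar is turned to its locked mark. I handed the job in at about 25.6 s of the 72 s allowed; no verdict was reported.

**What I did:** I slid the tongs about 72 mm sideways under the riser so they would clear the shaker. I then drew them out, lifted them over and turned them end for end. I put the tips into the dock, re-gripped near the hinge end, and pushed until the back stop pushed back with about 8 N. Last, I turned the collar clockwise to its end stop (about 1.2 N m) and raised the gripper clear.

**Last checks:**
- **Tongs:** the hinge end is at dock x ≈ -15 mm (home is -16) and on the centre line. Their top reads 23 mm above the bench, so they lie flat on the floor plate.
- **Collar:** the keeper arm lies along dock +y within 0.2°, behind the hinge end.
- **Bystanders:** the cup, timer, shaker and bottle read within 1 mm of where they started.

**What failed or disagreed:**
- **First grip missed:** the jaws closed above the tongs. By the wrist depth images the real fingertips end about 36 mm short of the reported TCP, so I allowed for that in every later move.
- **Dock position:** the top and wrist cameras disagreed by about 5 mm along the dock. I used the wrist camera's value, which the contact with the back stop supported.
- **Pressing on the floor:** during insertion the hand pressed down with about 15 N for a moment; I raised it 2 mm and the force went away.

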